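# Back off a knurled lens retaining ring by rolling a fingertip on its rim

### The arm

A 7-joint arm with a two-finger parallel gripper is mounted at the origin on a cart in front of the work surface, level with it; the furniture and walls round the work are solid. World frame = base frame: x ahead of the robot, y to its left, z up, the work surface at z = 0. Lengths are in m, angles in rad, forces in N, time in s.
With the tool pointing down it reaches from about 0.425 to 0.925 m from the base axis. Payload 6.8 kg.
Tool frame: the origin (TCP) lies at the centre of the arm's flange, where the gripper is bolted on; the fingertips stand 173 mm ahead of it and the grasp point (between the pads) lies 155 mm ahead of it; z points along the fingers, y is the line along which they close (so a half turn about z gives the same grasp; the last joint's range is limited). The gripper opens to 85 mm and grips with 20 to 120 N. Pads are 22 mm wide; open, the fingers measure 114 mm over their backs; the gripper's body (76 mm by 85 mm) begins 54 mm behind the grasp point. The pads swing forward as they close: fully open they stand 13 mm farther back than shut.
Start: joints at [-1.41, 0.477, 0.022, 1.555, -0.011, 1.109, -0.083], TCP at [0.179, 0.651, 0.405] pointing down, gripper open.
Joint ranges: [-2.96, 2.96], [-0.34, 2.1], [-1.41, 1.46], [0.24, 2.44], [-1.37, 4.51], [0.17, 1.92], [-2.96, 2.96]. Speed limits (rad/s): [2.39, 2.39, 3.14, 3.14, 3.14, 3.14, 3.14].

### API

Orientations are given as a unit quaternion [x, y, z, w].
In Python, from station import get_state, vision, env gives the robot as it stands.
- The arm moves only by the tool step_arm, never from a script. Its argument "series" is a list of rows, each an object with "grip": the gripper command: -1 is shut, 1 is fully open, values between are in proportion; "slide": the shift along the tool's x, y, z in units of 0.25 m (1.0 is 0.25 m), a list of three; "rot": the turn, a rotation vector about the tool's x, y, z in units of 30 degrees (1.0 is 30 degrees), a list of three. In form: [{"grip": grip, "slide": [dx, dy, dz], "rot": [rx, ry, rz]}, ...]. A call has 1 to 12 rows; each row is the pose to reach, as a shift and turn from the pose commanded when the call began, along the tool's axes at that moment; what a row does not reach only later rows make up. A row lasts 1/12 s, in which the tool goes at most 41.7 mm and 7.16 degrees, less where a joint would pass 70% of its speed; a pose out of reach is approached as far as the arm can. A call with a number of a shift or a turn outside -1 to 1 is refused whole. A call with a gripper value outside its range is refused whole. The fingers move at their own pace and stop on an object; "grip_force" is the grip in N (left out, the last holds). Time passes only in rows, so rows that repeat a pose let the fingers close. It gives the time, the measured TCP pose, the force, the opening and the grip force at its end, in the units of the state.
- get_state(): the state, without advancing time (a new reading comes with each control period).
- vision.grab_frame(name): name is "scene" or "top" or "wrist"; returns a dict with "color" (384x512x3 uint8, red, green, blue), "fx", "fy", "cx", "cy" (pixels), "rvec" (rotation vector, rad) and "tvec" (3), from world to camera coordinates, as OpenCV has them. Camera axes: x right, y down, z forward; pixel columns grow to the right and rows downward; lengths in m; the calibration is good to about 2 mm. A picture is of the moment at which its call begins. There is no depth.
- env.job_done(): hands the job in; it is judged then, once.
The state is a dict: "t": time; "joint_positions": joint angles; "dq": joint speeds; "tau": joint torques, N m; "ee_pos": TCP position; "tcp_rot": TCP orientation; "ft_force": force on the tool from outside, world axes, zero at the start; "wrist_torque": the same for the moment, N m; "width": finger opening in m; "grasp_force": force on a finger pad.
Only numpy, scipy, OpenCV 4.12 (cv2) and the standard library are available. Lean on these libraries where they do the work, as an engineer would, in place of code of your own. Each camera call takes 0.05 s, during which the arm holds its last target. There are 200 camera calls.

### The job

The knurled retaining ring of the upright lens cell has already been started: back it off further, counter-clockwise seen from above, by rolling a fingertip (or the outside of the closed fingers) along its rim, stroke after stroke. Let the orange mark on the ring pass the white index line once, and stop when it comes round to the line the second time; then take the finger away. The ring is too wide to grip; do not touch the lens or its black bezel, and leave the other things where they lie.

Things in the scene. Friction and masses are not known exactly. Their poses are not given: they have to be found in the camera images.
- ring (a joint): Angle of the knurled ring, rad: 0 fully tight (orange mark at the white line), growing as it is loosened counter-clockwise seen from above. It does not wrap: 6.28 is the mark's first passing of the line, 12.57 the second. Starts in its first turn. Turns either way between stops at 0 and 18 against 0.06 N m of friction, and stays where it is left
- ring_mid (a point): Centre of the aluminium knurled ring: on its upright axis, half-way up its rim (rises 1.5 mm per turn, does not rotate). Ring 90 mm across its 36 upright flutes, which are 1.8 mm deep; rim 22 mm tall, from 11 mm below to 11 mm above this point; an orange radial bar on its top face is the mark
- cell: The lens cell that carries the ring, bolted to the worktop; origin on the ring's axis at the worktop, its position and heading vary. Under the ring a dark barrel 74 mm across; at the foot a round grey flange 128 mm across, 14 mm high. The white index line lies on its -x side
- lens_top (a point): The top of the lens, on the ring's axis. The fixed black bezel round the green glass fills the ring's bore (59 mm across), about level with the ring's top; a white radial line on the bezel is the index
- ring_gauge: a smaller knurled steel ring gauge, 60 mm across, 18 mm tall, lying loose on the worktop to the right (not the ring to be turned); origin at its underside
- loupe: black eye loupe, 38 mm across, 30 mm tall, behind on the right; origin at its underside
- pen: black pen, 145 mm long, 12 mm wide, 9 mm tall, lying near the front on the right; origin at its underside
- blower: black rubber air blower, 55 mm across, 118 mm tall, standing on the left; origin at its underside
- sample_disc: flat brass sample disc, 34 mm across, 7 mm tall, left of the lens cell; origin at its underside
- scissors: blue-handled scissors, 199 mm long, 9 mm tall, far left; origin at its underside
- bush: brass bush, 30 mm across, 26 mm tall, near the front on the left; origin at its underside

How it is judged:
By the outcome, as a careful person would: the job done as asked, in the order asked, and still so for the second after the job is handed in, with the robot touching nothing.
It also fails if it takes over 64 s, if anything falls off the work surface, if the arm or the gripper's body presses on something with over 40 N, if the wrist force passes 120 N, or if a joint passes its speed limit or range.

## Working session

There is one attempt and no reset: what is moved stays moved. The work goes in short steps, Python scripts to look and compute and a tool call to move; the robot and the scene stay as the last step left them, time stands still between calls to the robot, and variables do not carry over. Pictures are saved under pics/ and viewed, at most 10 in all, crops included, and the job is handed in when it is done.

Besides the shell and the picture viewer there is one more tool, called after ">>>" by a JSON object that holds its "op" and its "data", one argument or row to a line. step_arm: Moves the arm, as the interface text tells. Shifts and turns lie within -1 to 1; 1 stands for 0.25 m of shift or 30 degrees of turn. Its arguments: {"type":"object","properties":{"series":{"type":"array","items":{"type":"object","properties":{"grip":{"type":"number"},"slide":{"type":"array","items":{"type":"number"}},"rot":{"type":"array","items":{"type":"number"}}}}},"grip_force":{"type":"number"}},"required":["series"]}

```bash
ls; mkdir -p pics; cat > h.py <<'E'
import numpy as np, cv2
from station import get_state, vision, env
from scipy.spatial.transform import Rotation as R
def grab(n,fn=None):
    f=vision.grab_frame(n)
    if fn: cv2.imwrite('pics/'+fn,f['color'][:,:,::-1])
    return f
def K(f): return np.array([[f['fx'],0,f['cx']],[0,f['fy'],f['cy']],[0,0,1.]])
def w(f,u,v,z):
    M=cv2.Rodrigues(np.array(f['rvec'],float))[0]; c=-M.T@np.array(f['tvec'],float)
    d=M.T@np.linalg.inv(K(f))@[u,v,1.]; return c+d*(z-c[2])/d[2]
def proj(f,P):
    return cv2.projectPoints(np.array(P,float).reshape(-1,1,3),np.array(f['rvec'],float),np.array(f['tvec'],float),K(f),None)[0].reshape(-1,2)
E
python3 - <<'E'
from h import *
a=grab('top','t1.png');b=grab('scene','s1.png')
cv2.imwrite('pics/c.png',cv2.resize(np.vstack([a['color'],b['color']])[:,:,::-1],None,fx=.75,fy=.75))
for f in(a,b):
  M=cv2.Rodrigues(np.array(f['rvec'],float))[0];print(f['fx'],-M.T@np.array(f['tvec']),M[2])
print(get_state())
E
```

```text
pics
475.5513924108275 [0.41340431 0.06181587 1.70111098] [ 0.07924067 -0.0076485  -0.99682617]
355.8097573125527 [-0.06202411 -0.86970858  0.63959572] [ 0.50470866  0.7408705  -0.44314791]
{'t': 0.1, 'joint_positions': array([-1.41014064,  0.47771469,  0.02235179,  1.55634198, -0.01151747,
        1.10930087, -0.08309874]), 'dq': array([ 0.00096329, -0.00234969,  0.00060759, -0.00304429, -0.00092224,
       -0.00150944,  0.0005821 ]), 'tau': array([ 4.17740172e-03, -5.97764826e+01,  1.61299624e+00, -2.81955886e+01,
        1.26546176e-02,  4.94661726e-03,  3.40641947e-06]), 'ee_pos': array([0.17916151, 0.65053306, 0.4038292 ]), 'tcp_rot': array([ 1.33971025e-01,  9.90984911e-01, -8.16457807e-04, -5.62039770e-05]), 'ft_force': array([ 0.44050083, -0.72058319,  0.04634776]), 'wrist_torque': array([-0.02323232, -0.03443296, -0.05279956]), 'grasp_force': 0.0, 'width': 0.08543183618388855}
```

View pics/c.png

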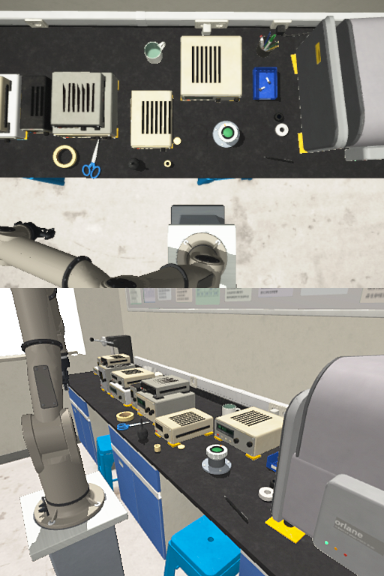

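The stacked view shows the lens cell at about (302,177) in full-size top pixels, with the loose gauge to its right at about (375,173). Next is a close crop of it.

```bash
python3 - <<'E'
from h import *
a=cv2.imread('pics/t1.png')[140:240,160:420]
cv2.imwrite('pics/c2.png',cv2.resize(a,None,fx=3,fy=3,interpolation=cv2.INTER_CUBIC))
f=grab('top')
for z in(.0,.07,.1): print(w(f,302,177,z))
E
```

```text
[ 0.58614348 -0.11962133  0.        ]
[ 0.57903534 -0.11215527  0.07      ]
[ 0.57598899 -0.10895552  0.1       ]
```

View pics/c2.png

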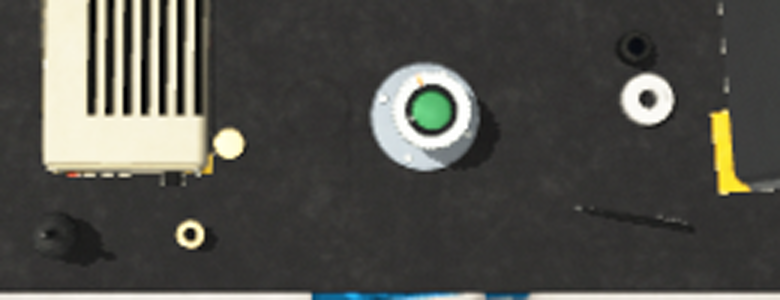

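>>> {"op": "step_arm", "data": {
  "series": [
    {"grip": -1,"slide": [-0.39,-0.42,0],"rot": [0,0,0]},
    {"grip": -1,"slide": [-0.78,-0.83,0],"rot": [0,0,0]},
    {"grip": -1,"slide": [-0.78,-0.83,0],"rot": [0,0,0]},
    {"grip": -1,"slide": [-0.78,-0.83,0],"rot": [0,0,0]},
    {"grip": -1,"slide": [-0.78,-0.83,0],"rot": [0,0,0]},
    {"grip": -1,"slide": [-0.78,-0.83,0],"rot": [0,0,0]},
    {"grip": -1,"slide": [-0.78,-0.83,0],"rot": [0,0,0]},
    {"grip": -1,"slide": [-0.78,-0.83,0],"rot": [0,0,0]},
    {"grip": -1,"slide": [-0.78,-0.83,0],"rot": [0,0,0]}
  ],
  "grip_force": 20
}}

```text
t: 0.9
ee_pos: [0.3133, 0.397, 0.4048]
tcp_rot: [0.136, 0.991, -0.0, 0.0]
ft_force: [-1.1, -0.4, -0.0]
width: 0.0001
grasp_force: 0.0
```

>>> {"op": "step_arm", "data": {
  "series": [
    {"grip": -1,"slide": [-0.78,-0.83,0],"rot": [0,0,0]},
    {"grip": -1,"slide": [-0.78,-0.83,0],"rot": [0,0,0]},
    {"grip": -1,"slide": [-0.78,-0.83,0],"rot": [0,0,0]},
    {"grip": -1,"slide": [-0.78,-0.83,0],"rot": [0,0,0]},
    {"grip": -1,"slide": [-0.78,-0.83,0],"rot": [0,0,0]},
    {"grip": -1,"slide": [-0.78,-0.83,0],"rot": [0,0,0]},
    {"grip": -1,"slide": [-0.78,-0.83,0],"rot": [0,0,0]},
    {"grip": -1,"slide": [-0.78,-0.83,0],"rot": [0,0,0]},
    {"grip": -1,"slide": [-0.78,-0.83,0],"rot": [0,0,0]}
  ]
}}

```text
t: 1.65
ee_pos: [0.4457, 0.1469, 0.4047]
tcp_rot: [0.135, 0.991, 0.0, 0.0]
ft_force: [-0.4, 0.3, -0.2]
width: -0.0003
grasp_force: 0.0
```

>>> {"op": "step_arm", "data": {
  "series": [
    {"grip": -1,"slide": [-0.5,-0.53,0],"rot": [0,0,0]},
    {"grip": -1,"slide": [-0.5,-0.53,0],"rot": [0,0,0]},
    {"grip": -1,"slide": [-0.5,-0.53,0],"rot": [0,0,0]},
    {"grip": -1,"slide": [-0.5,-0.53,0],"rot": [0,0,0]},
    {"grip": -1,"slide": [-0.5,-0.53,0],"rot": [0,0,0]},
    {"grip": -1,"slide": [-0.5,-0.53,0],"rot": [0,0,0]},
    {"grip": -1,"slide": [-0.5,-0.53,0],"rot": [0,0,0]}
  ]
}}

```text
t: 2.23
ee_pos: [0.5308, -0.012, 0.4042]
tcp_rot: [0.133, 0.991, 0.0, -0.0]
ft_force: [0.7, 0.2, -0.0]
width: -0.0
grasp_force: 0.0
```

```bash
python3 - <<'E'
from h import *
f=grab('wrist','w1.png')
s=get_state();print(s['t'],s['joint_positions'],s['ee_pos'],s['tcp_rot'],s['ft_force'],s['width'])
M=cv2.Rodrigues(np.array(f['rvec'],float))[0];c=-M.T@np.array(f['tvec'],float)
Rt=R.from_quat(s['tcp_rot']).as_matrix();print(f['fx'],c,Rt.T@(c-s['ee_pos']),Rt.T@M[2])
E
```

```text
2.2833 [-0.46333415  0.24981397  0.43762284  1.92373847 -0.12628727  0.99546823
  1.33673238] [ 0.53042901 -0.01106601  0.40417886] [ 1.32338589e-01  9.91204322e-01  3.58220374e-04 -6.01658979e-04] [-1.07506114  0.31302352 -0.70096396] 0.00010114383152844737
295.8906870105669 [0.46745317 0.00451166 0.37412236] [ 0.06481802 -0.00150621  0.03013915] [-2.60320833e-01  3.27201508e-04  9.65522116e-01]
```

View pics/w1.png

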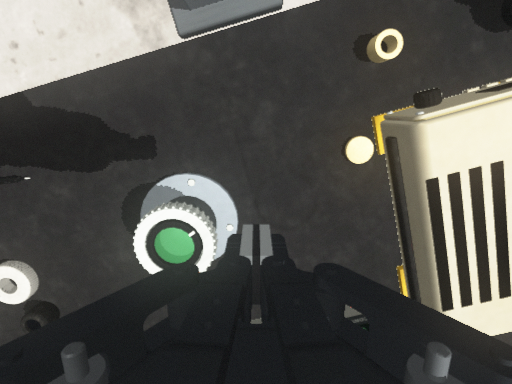

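Wrist view: the ring is centred at about (175,243), the white index line is at (192,236), and the orange mark is hidden by the gripper. I'll find the height by intersecting this ray with the one from the top camera.

```bash
python3 - <<'E'
from h import *
t=grab('top');f=grab('wrist')
# green glass centroids
def green(f):
    c=f['color'].astype(int);m=(c[:,:,1]>c[:,:,0]+40)&(c[:,:,1]>c[:,:,2]+20)
    n,l,st,ce=cv2.connectedComponentsWithStats(m.astype(np.uint8));i=1+np.argmax(st[1:,4]);print(st[i],ce[i]);return ce[i]
gt=green(t);gw=green(f)
for z in np.arange(.04,.13,.01): print(round(z,3),w(t,*gt,z)[:2],w(f,*gw,z)[:2])
print('flange',w(t,301.7,178.7,.014))
o=w(f,192,236,.085)-w(f,175,243,.085);print('index dir',np.degrees(np.arctan2(o[1],o[0])))
c=t['color'].astype(int);m=(c[:,:,0]>180)&(c[:,:,2]<c[:,:,0]-60);m[:160]=0;m[190:]=0;m[:,:285]=0;m[:,320:]=0
y,x=np.nonzero(m);print(list(zip(x,y,c[y,x])))
E
```

```text
[303 170   8  13  78] [305.79487179 176.42307692]
[ 153  228   41   36 1122] [172.77272727 245.66488414]
0.04 [ 0.58415097 -0.12871135] [ 0.59474828 -0.13435395]
0.05 [ 0.58312306 -0.12756436] [ 0.59091995 -0.13017029]
0.06 [ 0.58209516 -0.12641737] [ 0.58709162 -0.12598664]
0.07 [ 0.58106725 -0.12527039] [ 0.58326329 -0.12180298]
0.08 [ 0.58003934 -0.1241234 ] [ 0.57943496 -0.11761932]
0.09 [ 0.57901144 -0.12297641] [ 0.57560663 -0.11343566]
0.1 [ 0.57798353 -0.12182943] [ 0.5717783 -0.109252 ]
0.11 [ 0.57695562 -0.12068244] [ 0.56794998 -0.10506834]
0.12 [ 0.57592772 -0.11953545] [ 0.56412165 -0.10088469]
flange [ 0.57862592 -0.1170196   0.014     ]
index dir 98.28866522410009
[]
```

```bash
python3 - <<'E'
from h import *
t=grab('top');t['color']=cv2.imread('pics/t1.png')[:,:,::-1];f=grab('wrist')
def green(f):
    c=f['color'].astype(int);m=(c[:,:,1]>c[:,:,0]+40)&(c[:,:,1]>c[:,:,2]+20)
    n,l,st,ce=cv2.connectedComponentsWithStats(m.astype(np.uint8));i=1+np.argmax(st[1:,4]);print(st[i],ce[i]);return ce[i]
gt=green(t);gw=green(f)
for z in np.arange(.04,.13,.01): print(round(z,3),w(t,*gt,z)[:2],w(f,*gw,z)[:2])
# wrist: fit ring/flange crops
c=f['color'];
# flange gray mask via thresh, fit circle on z=.014 plane
P=[w(f,u,v,.014)[:2] for u,v in [(190,174),(160,180),(143,205),(220,188),(237,215)]]
P=np.array(P);A=np.c_[2*P,np.ones(5)];s=np.linalg.lstsq(A,(P**2).sum(1),rcond=None)[0];print('flange',s[:2],np.sqrt(s[2]+s[:2]@s[:2]))
t2=t['color'][140:220,260:350]
c=t['color'].astype(int);m=(c[:,:,0]-c[:,:,2]>40);m[:160]=0;m[195:]=0;m[:,:285]=0;m[:,325:]=0
y,x=np.nonzero(m);print([(int(a),int(b),c[b,a].tolist()) for a,b in zip(x,y)])
for u,v in zip(x,y):
  o=w(t,u,v,.08)-w(t,*gt,.08);print(np.degrees(np.arctan2(o[1],o[0])),np.hypot(*o[:2]))
E
```

```text
[297 170  14  13 136] [303.36029412 176.29411765]
[ 154  228   40   36 1125] [173.33688889 245.47022222]
0.04 [ 0.58458547 -0.12015345] [ 0.59478251 -0.13426755]
0.05 [ 0.58355495 -0.11905798] [ 0.59095178 -0.13010335]
0.06 [ 0.58252443 -0.11796252] [ 0.58712106 -0.12593914]
0.07 [ 0.58149391 -0.11686705] [ 0.58329034 -0.12177493]
0.08 [ 0.58046338 -0.11577158] [ 0.57945961 -0.11761072]
0.09 [ 0.57943286 -0.11467611] [ 0.57562889 -0.11344652]
0.1 [ 0.57840234 -0.11358065] [ 0.57179816 -0.10928231]
0.11 [ 0.57737182 -0.11248518] [ 0.56796744 -0.1051181 ]
0.12 [ 0.57634129 -0.11138971] [ 0.56413672 -0.1009539 ]
flange [ 0.57703048 -0.11412238] 0.062076869242279176
[(299, 165, [255, 244, 204]), (299, 166, [254, 227, 151]), (300, 166, [254, 235, 189]), (299, 167, [252, 221, 171]), (300, 167, [254, 211, 143]), (300, 168, [199, 158, 125])]
20.727233348893 0.04164959612012639
22.57909710239234 0.038442212649360076
17.6885081600367 0.037266461614074854
24.764514301549564 0.03528331438451247
19.49157444162415 0.033995739527195354
21.674977006840614 0.030766897233434135
```

>>> {"op": "step_arm", "data": {
  "series": [
    {"slide": [-0.14,-0.63,0],"rot": [0,0,1],"grip": -1},
    {"slide": [-0.14,-0.63,0],"rot": [0,0,1],"grip": -1},
    {"slide": [-0.14,-0.63,0],"rot": [0,0,1],"grip": -1},
    {"slide": [-0.14,-0.63,0],"rot": [0,0,1],"grip": -1},
    {"slide": [-0.14,-0.63,0],"rot": [0,0,1],"grip": -1}
  ]
}}

```text
t: 2.9
ee_pos: [0.5204, -0.1818, 0.4056]
tcp_rot: [0.393, 0.92, -0.002, 0.001]
ft_force: [-1.3, -0.4, -0.5]
width: 0.0003
grasp_force: 0.0
```

>>> {"op": "step_arm", "data": {
  "series": [
    {"slide": [0,0,0],"rot": [0,0,1],"grip": -1},
    {"slide": [0,0,0],"rot": [0,0,1],"grip": -1},
    {"slide": [0,0,0],"rot": [0,0,1],"grip": -1},
    {"slide": [0,0,0],"rot": [0,0,1],"grip": -1},
    {"slide": [0,0,0],"rot": [0,0,1],"grip": -1}
  ]
}}

```text
t: 3.32
ee_pos: [0.5225, -0.1736, 0.4046]
tcp_rot: [0.613, 0.79, 0.0, -0.0]
ft_force: [0.8, -0.6, -0.7]
width: -0.0001
grasp_force: 0.0
```

>>> {"op": "step_arm", "data": {
  "series": [
    {"slide": [0,0,0],"rot": [0,0,1],"grip": -1},
    {"slide": [0,0,0],"rot": [0,0,1],"grip": -1},
    {"slide": [0,0,0],"rot": [0,0,1],"grip": -1},
    {"slide": [0,0,0],"rot": [0,0,1],"grip": -1},
    {"slide": [0,0,0],"rot": [0,0,1],"grip": -1}
  ]
}}

```text
t: 3.73
ee_pos: [0.5225, -0.1739, 0.4046]
tcp_rot: [0.796, 0.606, -0.0, -0.0]
ft_force: [-0.3, 0.1, -0.7]
width: -0.0002
grasp_force: 0.0
```

```bash
python3 - <<'E'
from h import *
s=get_state();print(s['t'],s['joint_positions'],s['ee_pos'],R.from_quat(s['tcp_rot']).as_matrix().round(3),s['ft_force'])
f=grab('top','t2.png');f=grab('wrist','w2.png')
t=cv2.imread('pics/t2.png')[140:230,250:370];t=cv2.resize(t,(512,384),interpolation=cv2.INTER_CUBIC)
cv2.imwrite('pics/c3.png',cv2.resize(np.hstack([t,cv2.imread('pics/w2.png')]),None,fx=.78,fy=.78))
E
```

```text
3.7333 [-0.45529469  0.35511073  0.84331686  1.89594093 -0.30873379  1.02597726
  0.2505754 ] [ 0.52246896 -0.17391078  0.40455258] [[ 0.266  0.964 -0.   ]
 [ 0.964 -0.266  0.   ]
 [ 0.    -0.    -1.   ]] [-0.31656431  0.10637464 -0.70956443]
```

View pics/c3.png

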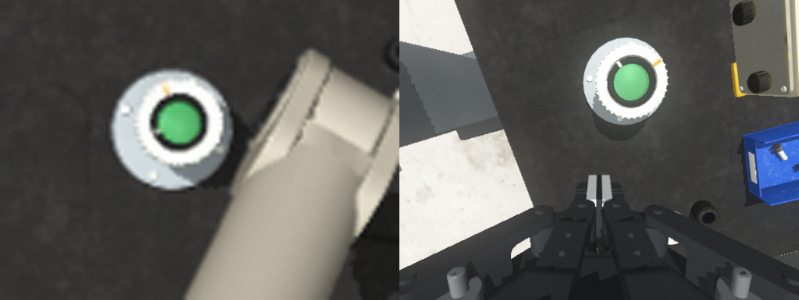

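The wrist view now shows everything: ring centre near (299,105), white index near (283,83), orange mark near (332,82), all in full-size wrist pixels. I'll unwrap it to measure the ring angle.

```bash
cat >> h.py <<'E'
def look(f,c0=None,z=.083):
    """ring centre from green glass, index and mark angles (deg), theta"""
    c=f['color'].astype(int)
    m=((c[:,:,1]>c[:,:,0]+40)&(c[:,:,1]>c[:,:,2]+20)).astype(np.uint8)
    n,l,st,ce=cv2.connectedComponentsWithStats(m);i=1+np.argmax(st[1:,4])
    g=w(f,*ce[i],z)[:2]; c0=g if c0 is None else np.array(c0)
    a=np.radians(np.arange(0,360,.5))
    def ringpix(r):
        P=np.c_[c0[0]+r*np.cos(a),c0[1]+r*np.sin(a),np.full(len(a),z)]
        q=proj(f,P).astype(np.float32)
        return cv2.remap(f['color'],q[:,0].reshape(-1,1),q[:,1].reshape(-1,1),cv2.INTER_LINEAR)[:,0].astype(float)
    def peak(s):
        k=np.argmax(np.convolve(np.r_[s[-8:],s,s[:8]],np.ones(17),'valid'))
        d=(np.arange(len(s))-k+360)%720-360; wt=np.where(abs(d)<24,np.clip(s-.3*s.max(),0,None),0)
        return (a[k]*57.29578+.5*(wt*d).sum()/max(wt.sum(),1e-9))%360
    o=sum(ringpix(r) for r in(.034,.037,.04)); o=np.clip(o[:,0]-o[:,2],0,None)
    b=sum(ringpix(r) for r in(.025,.0265)).min(1)
    i,k=peak(b),peak(o)
    return dict(g=g.round(4),index=i.round(1),mark=k.round(1),theta=((k-i)%360).round(1),so=o.max(),sb=b.max())
E
python3 - <<'E'
from h import *
f=grab('wrist');print(look(f,z=.083))
t=grab('top');print(look(t))
for z in(.07,.08,.09):print(z,look(f,z=z)['g'],look(t,z=z)['g'])
s=get_state();print(s['ee_pos'],s['t'])
E
```

```text
{'g': array([ 0.5788, -0.1164]), 'index': np.float64(111.3), 'mark': np.float64(21.3), 'theta': np.float64(269.9), 'so': np.float64(481.0), 'sb': np.float64(510.0)}
{'g': array([ 0.5802, -0.1154]), 'index': np.float64(112.4), 'mark': np.float64(21.2), 'theta': np.float64(268.7), 'so': np.float64(264.0), 'sb': np.float64(276.0)}
0.07 [ 0.5806 -0.1166] [ 0.5815 -0.1169]
0.08 [ 0.5792 -0.1164] [ 0.5805 -0.1158]
0.09 [ 0.5779 -0.1163] [ 0.5794 -0.1147]
[ 0.52234065 -0.17455974  0.40467532] 3.9333
```

>>> {"op": "step_arm", "data": {
  "series": [
    {"slide": [0,0,0],"rot": [0,0,1],"grip": -1},
    {"slide": [0,0,0],"rot": [0,0,1],"grip": -1},
    {"slide": [0,0,0],"rot": [0,0,1],"grip": -1},
    {"slide": [0,0,0],"rot": [0,0,1],"grip": -1},
    {"slide": [0,0,0],"rot": [0,0,1],"grip": -1}
  ]
}}

```text
t: 4.35
ee_pos: [0.5223, -0.1748, 0.4046]
tcp_rot: [0.926, 0.379, -0.0, -0.0]
ft_force: [0.5, 0.4, 0.2]
width: 0.0003
grasp_force: 0.0
```

>>> {"op": "step_arm", "data": {
  "series": [
    {"slide": [0,0,0],"rot": [0,0,1],"grip": -1},
    {"slide": [0,0,0],"rot": [0,0,1],"grip": -1},
    {"slide": [0,0,0],"rot": [0,0,1],"grip": -1},
    {"slide": [0,0,0],"rot": [0,0,1],"grip": -1},
    {"slide": [0,0,0],"rot": [0,0,1],"grip": -1}
  ]
}}

```text
t: 4.77
ee_pos: [0.5224, -0.1748, 0.4045]
tcp_rot: [0.992, 0.127, -0.0, 0.0]
ft_force: [-0.8, -0.6, 0.3]
width: -0.0
grasp_force: 0.0
```

>>> {"op": "step_arm", "data": {
  "series": [
    {"slide": [0,0,0],"rot": [0,0,1],"grip": -1},
    {"slide": [0,0,0],"rot": [0,0,1],"grip": -1},
    {"slide": [0,0,0],"rot": [0,0,1],"grip": -1},
    {"slide": [0,0,0],"rot": [0,0,1],"grip": -1},
    {"slide": [0,0,0],"rot": [0,0,1],"grip": -1}
  ]
}}

```text
t: 5.18
ee_pos: [0.5224, -0.1748, 0.4043]
tcp_rot: [0.991, -0.133, -0.0, 0.0]
ft_force: [0.4, 0.5, -0.0]
width: -0.0001
grasp_force: 0.0
```

>>> {"op": "step_arm", "data": {
  "series": [
    {"slide": [0,0,0],"rot": [0,0,1],"grip": -1},
    {"slide": [0,0,0],"rot": [0,0,1],"grip": -1},
    {"slide": [0,0,0],"rot": [0,0,1],"grip": -1},
    {"slide": [0,0,0],"rot": [0,0,1],"grip": -1},
    {"slide": [0,0,0],"rot": [0,0,1],"grip": -1},
    {"slide": [0,0,0],"rot": [0,0,1],"grip": -1}
  ]
}}

```text
t: 5.68
ee_pos: [0.5223, -0.1751, 0.4044]
tcp_rot: [0.924, -0.383, -0.0, 0.0]
ft_force: [-0.1, -1.1, 0.7]
width: 0.0002
grasp_force: 0.0
```

```bash
cat >> h.py <<'E'
def rel(C=(.579,-.116)):
    s=get_state();M=R.from_quat(s['tcp_rot']).as_matrix();v=np.r_[C,s['ee_pos'][2]]-s['ee_pos']
    print('t',round(s['t'],2),'j',s['joint_positions'].round(2),'z',s['ee_pos'][2].round(4),'psi',np.degrees(np.arctan2(M[1,1],M[0,1])).round(1),
     'centre in tool mm',(1000*M.T@v).round(1),'F tool',(M.T@s['ft_force']).round(1),'T',s['wrist_torque'].round(2))
E
python3 -c "from h import *;rel()"
```

```text
t 5.68 j [-0.71  0.66  1.37  1.91 -0.7   1.19 -1.44] z 0.4044 psi -135.1 centre in tool mm [ -1.7 -81.9  -0.1] F tool [ 0.7  0.8 -0.7] T [-0.01  0.01 -0.  ]
```

>>> {"op": "step_arm", "data": {
  "series": [
    {"slide": [0.163,-0.047,0],"rot": [0,0,-1],"grip": -1},
    {"slide": [0.163,-0.047,0.1],"rot": [0,0,-1],"grip": -1},
    {"slide": [0.163,-0.047,0.2],"rot": [0,0,-1],"grip": -1},
    {"slide": [0.163,-0.047,0.36],"rot": [0,0,-1],"grip": -1},
    {"slide": [0.163,-0.047,0.36],"rot": [0,0,-1],"grip": -1},
    {"slide": [0.163,-0.047,0.36],"rot": [0,0,-1],"grip": -1},
    {"slide": [0.163,-0.047,0.36],"rot": [0,0,-1],"grip": -1}
  ]
}}

```text
t: 6.27
ee_pos: [0.5595, -0.1965, 0.3165]
tcp_rot: [0.991, -0.135, 0.001, 0.0]
ft_force: [0.3, -0.4, -0.1]
width: 0.0001
grasp_force: 0.0
```

```bash
python3 -c "
from h import *;rel();f=grab('wrist','w3.png');print(look(f))"
```

```text
t 6.27 j [-0.5   0.69  1.06  1.89 -0.72  1.01 -0.95] z 0.3165 psi -105.5 centre in tool mm [ -2.7 -82.8  -0. ] F tool [0.4 0.3 0.1] T [-0.01  0.01 -0.03]
{'g': array([ 0.5795, -0.1175]), 'index': np.float64(113.4), 'mark': np.float64(25.0), 'theta': np.float64(271.6), 'so': np.float64(461.0), 'sb': np.float64(406.0)}
```

View pics/w3.png

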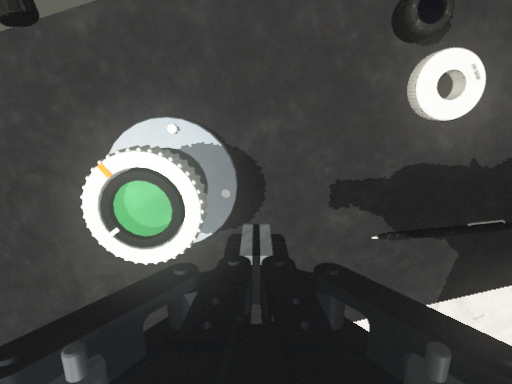

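The view shows closed fingers with clear air between them and the ring, whose orange mark is at (104,170) and index at (114,232). Next I lower beside the rim and edge in.

>>> {"op": "step_arm", "data": {
  "series": [
    {"slide": [-0.01,0,0.12],"rot": [0,0,0],"grip": -1},
    {"slide": [-0.01,0,0.24],"rot": [0,0,0],"grip": -1},
    {"slide": [-0.01,0,0.31],"rot": [0,0,0],"grip": -1},
    {"slide": [-0.01,-0.03,0.31],"rot": [0,0,0],"grip": -1},
    {"slide": [-0.01,-0.06,0.31],"rot": [0,0,0],"grip": -1},
    {"slide": [-0.01,-0.08,0.31],"rot": [0,0,0],"grip": -1},
    {"slide": [-0.01,-0.08,0.31],"rot": [0,0,0],"grip": -1}
  ]
}}

```text
t: 6.9
ee_pos: [0.5638, -0.1743, 0.239]
tcp_rot: [0.991, -0.133, 0.002, -0.0]
ft_force: [0.5, 0.1, -0.4]
width: -0.0005
grasp_force: 0.0
```

```bash
python3 -c "
from h import *;rel()"
```

```text
t 6.9 j [-0.47  0.77  0.95  1.94 -0.83  0.88 -0.91] z 0.239 psi -105.3 centre in tool mm [ -0.6 -60.3   0. ] F tool [ 0.5 -0.2  0.4] T [ 0.01 -0.03  0.03]
```

>>> {"op": "step_arm", "data": {
  "series": [
    {"slide": [0,-0.004,0],"rot": [0,0,0],"grip": -1},
    {"slide": [0,-0.008,0],"rot": [0,0,0],"grip": -1},
    {"slide": [0,-0.008,0],"rot": [0,0,0],"grip": -1}
  ]
}}

```text
t: 7.15
ee_pos: [0.5629, -0.1738, 0.2378]
tcp_rot: [0.991, -0.134, 0.0, -0.0]
ft_force: [-0.4, -0.1, 0.2]
width: 0.0001
grasp_force: 0.0
```

```bash
python3 -c "
from h import *;rel()"
```

```text
t 7.15 j [-0.47  0.78  0.95  1.94 -0.83  0.88 -0.91] z 0.2378 psi -105.4 centre in tool mm [  0.2 -60.    0. ] F tool [-0.3  0.2 -0.2] T [ 0.04 -0.    0.  ]
```

>>> {"op": "step_arm", "data": {
  "series": [
    {"slide": [0,-0.004,0],"rot": [0,0,0],"grip": -1},
    {"slide": [0,-0.008,0],"rot": [0,0,0],"grip": -1},
    {"slide": [0,-0.008,0],"rot": [0,0,0],"grip": -1}
  ]
}}

```text
t: 7.4
ee_pos: [0.5631, -0.1723, 0.2373]
tcp_rot: [0.991, -0.134, 0.0, 0.0]
ft_force: [0.4, -0.7, 0.8]
width: 0.0003
grasp_force: 0.4
```

>>> {"op": "step_arm", "data": {
  "series": [
    {"slide": [0,-0.004,0],"rot": [0,0,0],"grip": -1},
    {"slide": [0,-0.004,0],"rot": [0,0,0],"grip": -1}
  ]
}}

```text
t: 7.57
ee_pos: [0.5632, -0.1718, 0.2374]
tcp_rot: [0.991, -0.134, 0.0, 0.001]
ft_force: [-0.7, -2.7, 0.6]
width: 0.0
grasp_force: 1.7
```

```bash
python3 -c "
from h import *;rel()"
```

```text
t 7.57 j [-0.47  0.78  0.95  1.94 -0.83  0.88 -0.91] z 0.2374 psi -105.5 centre in tool mm [  0.4 -58.   -0.1] F tool [ 0.1  2.8 -0.6] T [-0.68  0.17 -0.  ]
```

>>> {"op": "step_arm", "data": {
  "series": [
    {"slide": [0,-0.006,0],"rot": [0,0,0],"grip": -1},
    {"slide": [0.0197,-0.0069,0],"rot": [0,0,-0.1667],"grip": -1},
    {"slide": [0.0392,-0.0094,0],"rot": [0,0,-0.3333],"grip": -1},
    {"slide": [0.0585,-0.0137,0],"rot": [0,0,-0.5],"grip": -1},
    {"slide": [0.0773,-0.0196,0],"rot": [0,0,-0.6667],"grip": -1},
    {"slide": [0.0955,-0.0272,0],"rot": [0,0,-0.8333],"grip": -1},
    {"slide": [0.113,-0.0363,0],"rot": [0,0,-1],"grip": -1},
    {"slide": [0.113,-0.0363,0],"rot": [0,0,-1],"grip": -1}
  ]
}}

```text
t: 8.23
ee_pos: [0.5939, -0.1713, 0.2379]
tcp_rot: [0.992, 0.129, 0.001, 0.002]
ft_force: [0.1, -6.9, -0.5]
width: -0.0003
grasp_force: 3.5
```

```bash
python3 -c "
from h import *;rel();print(look(grab('top')));print(look(grab('wrist')));rel()"
```

```text
t 8.23 j [-0.39  0.75  0.82  1.86 -0.72  0.85 -0.52] z 0.2379 psi -75.2 centre in tool mm [ -0.3 -57.3  -0.2] F tool [-1.7  6.6  0.6] T [-1.48 -0.32 -0.  ]
{'g': array([ 1.0242, -0.3272]), 'index': np.float64(145.7), 'mark': np.float64(233.0), 'theta': np.float64(87.3), 'so': np.float64(100.0), 'sb': np.float64(351.0)}
{'g': array([ 0.5824, -0.115 ]), 'index': np.float64(124.8), 'mark': np.float64(58.7), 'theta': np.float64(293.9), 'so': np.float64(352.0), 'sb': np.float64(466.0)}
t 8.33 j [-0.39  0.75  0.82  1.86 -0.72  0.85 -0.52] z 0.2379 psi -75.5 centre in tool mm [ -0.3 -57.3  -0.2] F tool [ 0.3  6.7 -0.2] T [-1.33 -0.43  0.07]
```

>>> {"op": "step_arm", "data": {
  "series": [
    {"slide": [0.0197,-0.0009,0],"rot": [0,0,-0.1667],"grip": -1},
    {"slide": [0.0392,-0.0034,0],"rot": [0,0,-0.3333],"grip": -1},
    {"slide": [0.0585,-0.0077,0],"rot": [0,0,-0.5],"grip": -1},
    {"slide": [0.0773,-0.0136,0],"rot": [0,0,-0.6667],"grip": -1},
    {"slide": [0.0955,-0.0212,0],"rot": [0,0,-0.8333],"grip": -1},
    {"slide": [0.113,-0.0303,0],"rot": [0,0,-1],"grip": -1}
  ]
}}

```text
t: 8.83
ee_pos: [0.6194, -0.1566, 0.2379]
tcp_rot: [0.925, 0.381, 0.001, 0.002]
ft_force: [2.7, -5.2, 0.1]
width: -0.0003
grasp_force: 2.6
```

>>> {"op": "step_arm", "data": {
  "series": [
    {"slide": [0.0197,-0.0009,0],"rot": [0,0,-0.1667],"grip": -1},
    {"slide": [0.0392,-0.0034,0],"rot": [0,0,-0.3333],"grip": -1},
    {"slide": [0.0585,-0.0077,0],"rot": [0,0,-0.5],"grip": -1},
    {"slide": [0.0773,-0.0136,0],"rot": [0,0,-0.6667],"grip": -1},
    {"slide": [0.0955,-0.0212,0],"rot": [0,0,-0.8333],"grip": -1},
    {"slide": [0.113,-0.0303,0],"rot": [0,0,-1],"grip": -1},
    {"slide": [0.113,-0.0303,0],"rot": [0,0,-1],"grip": -1}
  ]
}}

```text
t: 9.42
ee_pos: [0.6348, -0.1293, 0.2379]
tcp_rot: [0.794, 0.608, 0.001, 0.001]
ft_force: [4.7, -1.8, 1.2]
width: -0.0001
grasp_force: 2.4
```

```bash
python3 -c "
from h import *;rel();f=grab('wrist');print(look(f),look(f,(.579,-.116)))"
```

```text
t 9.42 j [-0.28  0.69  0.56  1.78 -0.48  0.81  0.24] z 0.2379 psi -15.2 centre in tool mm [ -1.8 -57.3  -0.2] F tool [-0.5  5.  -1.2] T [-0.39 -0.91  0.01]
{'g': array([ 0.5788, -0.1124]), 'index': np.float64(121.7), 'mark': np.float64(121.4), 'theta': np.float64(359.7), 'so': np.float64(311.0), 'sb': np.float64(388.0)} {'g': array([ 0.5788, -0.1124]), 'index': np.float64(119.2), 'mark': np.float64(119.0), 'theta': np.float64(359.8), 'so': np.float64(442.0), 'sb': np.float64(510.0)}
```

>>> {"op": "step_arm", "data": {
  "series": [
    {"slide": [0.0197,-0.0029,0],"rot": [0,0,-0.1667],"grip": -1},
    {"slide": [0.0392,-0.0054,0],"rot": [0,0,-0.3333],"grip": -1},
    {"slide": [0.0585,-0.0097,0],"rot": [0,0,-0.5],"grip": -1},
    {"slide": [0.0773,-0.0156,0],"rot": [0,0,-0.6667],"grip": -1},
    {"slide": [0.0955,-0.0232,0],"rot": [0,0,-0.8333],"grip": -1},
    {"slide": [0.113,-0.0323,0],"rot": [0,0,-1],"grip": -1}
  ]
}}

```text
t: 9.97
ee_pos: [0.6342, -0.1004, 0.2379]
tcp_rot: [0.611, 0.792, 0.001, 0.001]
ft_force: [3.6, -0.5, 1.2]
width: -0.0004
grasp_force: 2.1
```

>>> {"op": "step_arm", "data": {
  "series": [
    {"slide": [0.0197,-0.0009,0],"rot": [0,0,-0.1667],"grip": -1},
    {"slide": [0.0392,-0.0034,0],"rot": [0,0,-0.3333],"grip": -1},
    {"slide": [0.0585,-0.0077,0],"rot": [0,0,-0.5],"grip": -1},
    {"slide": [0.0773,-0.0136,0],"rot": [0,0,-0.6667],"grip": -1},
    {"slide": [0.0955,-0.0212,0],"rot": [0,0,-0.8333],"grip": -1},
    {"slide": [0.113,-0.0303,0],"rot": [0,0,-1],"grip": -1}
  ]
}}

```text
t: 10.47
ee_pos: [0.619, -0.0745, 0.2375]
tcp_rot: [0.385, 0.923, 0.001, 0.0]
ft_force: [1.5, 1.0, 1.5]
width: 0.0
grasp_force: 1.2
```

```bash
python3 -c "
from h import *;rel();f=grab('wrist');print(look(f,(.579,-.116)))"
```

```text
t 10.47 j [-0.19  0.6   0.29  1.83 -0.24  0.75  1.01] z 0.2375 psi 44.7 centre in tool mm [ -1.4 -57.6  -0.1] F tool [-0.4  1.8 -1.5] T [ 0.13 -0.57 -0.01]
{'g': array([ 0.5752, -0.1149]), 'index': np.float64(115.1), 'mark': np.float64(177.9), 'theta': np.float64(62.8), 'so': np.float64(409.0), 'sb': np.float64(510.0)}
```

>>> {"op": "step_arm", "data": {
  "series": [
    {"slide": [0,-0.006,0],"rot": [0,0,0],"grip": -1},
    {"slide": [0.0197,-0.0079,0],"rot": [0,0,-0.1667],"grip": -1},
    {"slide": [0.0392,-0.0114,0],"rot": [0,0,-0.3333],"grip": -1},
    {"slide": [0.0585,-0.0157,0],"rot": [0,0,-0.5],"grip": -1},
    {"slide": [0.0773,-0.0216,0],"rot": [0,0,-0.6667],"grip": -1},
    {"slide": [0.0955,-0.0292,0],"rot": [0,0,-0.8333],"grip": -1},
    {"slide": [0.113,-0.0383,0],"rot": [0,0,-1],"grip": -1}
  ]
}}

```text
t: 11.1
ee_pos: [0.5925, -0.0604, 0.2375]
tcp_rot: [0.134, 0.991, 0.001, 0.0]
ft_force: [3.2, 4.4, 2.2]
width: 0.0001
grasp_force: 2.5
```

>>> {"op": "step_arm", "data": {
  "series": [
    {"slide": [0.0197,-0.0019,0],"rot": [0,0,-0.1667],"grip": -1},
    {"slide": [0.0392,-0.0044,0],"rot": [0,0,-0.3333],"grip": -1},
    {"slide": [0.0585,-0.0087,0],"rot": [0,0,-0.5],"grip": -1},
    {"slide": [0.0773,-0.0146,0],"rot": [0,0,-0.6667],"grip": -1},
    {"slide": [0.0955,-0.0222,0],"rot": [0,0,-0.8333],"grip": -1},
    {"slide": [0.113,-0.0313,0],"rot": [0,0,-1],"grip": -1}
  ]
}}

```text
t: 11.6
ee_pos: [0.5623, -0.0609, 0.237]
tcp_rot: [-0.127, 0.992, 0.001, -0.001]
ft_force: [1.0, 3.3, 1.0]
width: 0.0
grasp_force: 1.6
```

```bash
python3 -c "
from h import *;rel();f=grab('wrist');print(look(f,(.579,-.116)))"
```

```text
t 11.6 j [-0.01  0.51  0.01  1.95 -0.01  0.68  1.83] z 0.237 psi 104.6 centre in tool mm [ -2.3 -57.6  -0.1] F tool [-1.8  3.  -1. ] T [ 0.68 -0.17 -0.01]
{'g': array([ 0.5748, -0.1194]), 'index': np.float64(109.5), 'mark': np.float64(237.4), 'theta': np.float64(127.9), 'so': np.float64(497.0), 'sb': np.float64(488.0)}
```

>>> {"op": "step_arm", "data": {
  "series": [
    {"slide": [0,-0.005,0],"rot": [0,0,0],"grip": -1},
    {"slide": [0.0197,-0.0069,0],"rot": [0,0,-0.1667],"grip": -1},
    {"slide": [0.0392,-0.0104,0],"rot": [0,0,-0.3333],"grip": -1},
    {"slide": [0.0585,-0.0147,0],"rot": [0,0,-0.5],"grip": -1},
    {"slide": [0.0773,-0.0206,0],"rot": [0,0,-0.6667],"grip": -1},
    {"slide": [0.0955,-0.0282,0],"rot": [0,0,-0.8333],"grip": -1},
    {"slide": [0.113,-0.0373,0],"rot": [0,0,-1],"grip": -1},
    {"slide": [0.113,-0.0373,0],"rot": [0,0,-1],"grip": -1}
  ]
}}

```text
t: 12.32
ee_pos: [0.536, -0.0782, 0.2365]
tcp_rot: [-0.378, 0.926, 0.001, -0.002]
ft_force: [-3.0, 3.8, 4.4]
width: 0.0001
grasp_force: 2.9
```

```bash
python3 -c "
from h import *;rel();f=grab('wrist');print(look(f,(.579,-.116)))"
```

```text
t 12.32 j [ 0.13  0.49 -0.12  2.    0.09  0.66  2.29] z 0.2365 psi 134.4 centre in tool mm [ -4.2 -57.1  -0.2] F tool [-0.5  4.9 -4.4] T [ 0.83  0.74 -0.01]
{'g': array([ 0.5763, -0.1221]), 'index': np.float64(306.4), 'mark': np.float64(268.8), 'theta': np.float64(322.3), 'so': np.float64(367.0), 'sb': np.float64(231.0)}
```

>>> {"op": "step_arm", "data": {
  "series": [
    {"slide": [0,0.04,0],"rot": [0,0,0],"grip": -1},
    {"slide": [-0.017,0.1,0],"rot": [0,0,0],"grip": -1},
    {"slide": [-0.017,0.1,0],"rot": [0,0,0],"grip": -1}
  ]
}}

```text
t: 12.62
ee_pos: [0.5215, -0.0553, 0.2365]
tcp_rot: [-0.378, 0.926, 0.001, -0.001]
ft_force: [0.0, 0.1, -0.5]
width: -0.0001
grasp_force: 0.0
```

>>> {"op": "step_arm", "data": {
  "series": [
    {"slide": [-0.034,-0.002,0],"rot": [0,0,0.2],"grip": -1},
    {"slide": [-0.068,-0.007,0],"rot": [0,0,0.4],"grip": -1},
    {"slide": [-0.101,-0.016,0],"rot": [0,0,0.6],"grip": -1},
    {"slide": [-0.133,-0.028,0],"rot": [0,0,0.8],"grip": -1},
    {"slide": [-0.164,-0.044,0],"rot": [0,0,1],"grip": -1}
  ]
}}

```text
t: 13.03
ee_pos: [0.5603, -0.0364, 0.237]
tcp_rot: [-0.123, 0.992, -0.0, -0.0]
ft_force: [0.3, -0.1, -0.9]
width: 0.0
grasp_force: 0.0
```

```bash
python3 -c "
from h import *;rel();f=grab('wrist');print(look(f,(.579,-.116)));print(look(f))"
```

```text
t 13.03 j [-0.06  0.51  0.01  1.96 -0.01  0.67  1.78] z 0.237 psi 104.1 centre in tool mm [  1.2 -81.7   0. ] F tool [-0.3 -0.2  0.9] T [ 0.01 -0.03  0.01]
{'g': array([ 0.5776, -0.1168]), 'index': np.float64(110.1), 'mark': np.float64(228.8), 'theta': np.float64(118.7), 'so': np.float64(10.0), 'sb': np.float64(471.0)}
{'g': array([ 0.5776, -0.1168]), 'index': np.float64(106.4), 'mark': np.float64(270.8), 'theta': np.float64(164.4), 'so': np.float64(108.0), 'sb': np.float64(485.0)}
```

Clear of the ring and tracking well. Rewinding the rest of the way.

>>> {"op": "step_arm", "data": {
  "series": [
    {"slide": [-0.034,-0.002,0],"rot": [0,0,0.2],"grip": -1},
    {"slide": [-0.068,-0.007,0],"rot": [0,0,0.4],"grip": -1},
    {"slide": [-0.101,-0.016,0],"rot": [0,0,0.6],"grip": -1},
    {"slide": [-0.133,-0.028,0],"rot": [0,0,0.8],"grip": -1},
    {"slide": [-0.164,-0.044,0],"rot": [0,0,1],"grip": -1}
  ]
}}

```text
t: 13.5
ee_pos: [0.6026, -0.0369, 0.2369]
tcp_rot: [0.137, 0.991, -0.0, -0.0]
ft_force: [-0.2, 0.5, 0.1]
width: -0.0002
grasp_force: 0.0
```

>>> {"op": "step_arm", "data": {
  "series": [
    {"slide": [-0.034,-0.002,0],"rot": [0,0,0.2],"grip": -1},
    {"slide": [-0.068,-0.007,0],"rot": [0,0,0.4],"grip": -1},
    {"slide": [-0.101,-0.016,0],"rot": [0,0,0.6],"grip": -1},
    {"slide": [-0.133,-0.028,0],"rot": [0,0,0.8],"grip": -1},
    {"slide": [-0.164,-0.044,0],"rot": [0,0,1],"grip": -1}
  ]
}}

```text
t: 13.92
ee_pos: [0.6392, -0.0586, 0.2369]
tcp_rot: [0.388, 0.922, -0.0, -0.0]
ft_force: [-0.5, -0.1, -0.1]
width: 0.0002
grasp_force: 0.0
```

>>> {"op": "step_arm", "data": {
  "series": [
    {"slide": [-0.034,-0.002,0],"rot": [0,0,0.2],"grip": -1},
    {"slide": [-0.068,-0.007,0],"rot": [0,0,0.4],"grip": -1},
    {"slide": [-0.101,-0.016,0],"rot": [0,0,0.6],"grip": -1},
    {"slide": [-0.133,-0.028,0],"rot": [0,0,0.8],"grip": -1},
    {"slide": [-0.164,-0.044,0],"rot": [0,0,1],"grip": -1}
  ]
}}

```text
t: 14.33
ee_pos: [0.66, -0.0957, 0.237]
tcp_rot: [0.614, 0.79, -0.0, -0.0]
ft_force: [-0.5, 0.6, -0.6]
width: -0.0
grasp_force: 0.0
```

>>> {"op": "step_arm", "data": {
  "series": [
    {"slide": [-0.034,-0.002,0],"rot": [0,0,0.2],"grip": -1},
    {"slide": [-0.068,-0.007,0],"rot": [0,0,0.4],"grip": -1},
    {"slide": [-0.101,-0.016,0],"rot": [0,0,0.6],"grip": -1},
    {"slide": [-0.133,-0.028,0],"rot": [0,0,0.8],"grip": -1},
    {"slide": [-0.164,-0.044,0],"rot": [0,0,1],"grip": -1}
  ]
}}

```text
t: 14.75
ee_pos: [0.6595, -0.1383, 0.237]
tcp_rot: [0.797, 0.604, -0.0, 0.0]
ft_force: [-0.4, 1.0, 0.5]
width: 0.0003
grasp_force: 0.0
```

>>> {"op": "step_arm", "data": {
  "series": [
    {"slide": [-0.034,-0.002,0],"rot": [0,0,0.2],"grip": -1},
    {"slide": [-0.068,-0.007,0],"rot": [0,0,0.4],"grip": -1},
    {"slide": [-0.101,-0.016,0],"rot": [0,0,0.6],"grip": -1},
    {"slide": [-0.133,-0.028,0],"rot": [0,0,0.8],"grip": -1},
    {"slide": [-0.164,-0.044,0],"rot": [0,0,1],"grip": -1}
  ]
}}

```text
t: 15.17
ee_pos: [0.6377, -0.1749, 0.237]
tcp_rot: [0.926, 0.377, -0.0, 0.0]
ft_force: [0.2, -0.2, -0.1]
width: -0.0001
grasp_force: 0.0
```

>>> {"op": "step_arm", "data": {
  "series": [
    {"slide": [-0.034,-0.002,0],"rot": [0,0,0.2],"grip": -1},
    {"slide": [-0.068,-0.007,0],"rot": [0,0,0.4],"grip": -1},
    {"slide": [-0.101,-0.016,0],"rot": [0,0,0.6],"grip": -1},
    {"slide": [-0.133,-0.028,0],"rot": [0,0,0.8],"grip": -1},
    {"slide": [-0.164,-0.044,0],"rot": [0,0,1],"grip": -1},
    {"slide": [-0.164,-0.044,0],"rot": [0,0,1],"grip": -1}
  ]
}}

```text
t: 15.67
ee_pos: [0.5994, -0.1962, 0.2369]
tcp_rot: [0.992, 0.124, -0.001, 0.0]
ft_force: [-0.6, -0.8, -0.6]
width: 0.0001
grasp_force: 0.0
```

```bash
python3 -c "
from h import *;rel();f=grab('wrist','w4.png');print(look(f));rel()"
```

```text
t 15.67 j [-0.34  0.76  0.82  1.83 -0.71  0.87 -0.5 ] z 0.2369 psi -75.7 centre in tool mm [ -0.1 -82.7  -0. ] F tool [-0.8  0.6  0.6] T [-0.02  0.06 -0.  ]
{'g': array([ 0.5801, -0.1172]), 'index': np.float64(117.4), 'mark': np.float64(338.6), 'theta': np.float64(221.2), 'so': np.float64(10.0), 'sb': np.float64(256.0)}
t 15.72 j [-0.34  0.76  0.81  1.83 -0.71  0.87 -0.49] z 0.237 psi -75.4 centre in tool mm [ -0.7 -82.4  -0. ] F tool [ 0.  -0.8  0.4] T [0.01 0.03 0.01]
```

View pics/w4.png

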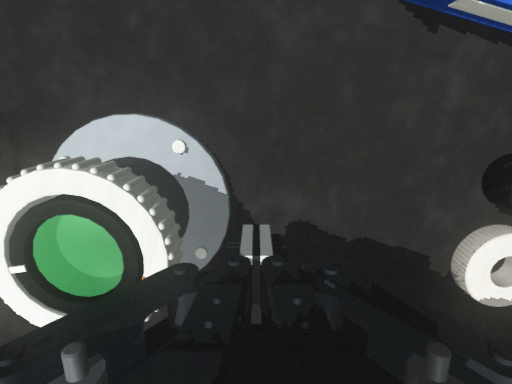

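The mark is hidden behind the gripper, roughly opposite the index at (17,269), and nothing has been disturbed. Starting the second stroke.

>>> {"op": "step_arm", "data": {
  "series": [
    {"slide": [-0.002,-0.05,0],"rot": [0,0,0],"grip": -1},
    {"slide": [-0.002,-0.085,0],"rot": [0,0,0],"grip": -1},
    {"slide": [-0.002,-0.095,0],"rot": [0,0,0],"grip": -1},
    {"slide": [-0.002,-0.1,0],"rot": [0,0,0],"grip": -1},
    {"slide": [-0.002,-0.1,0],"rot": [0,0,0],"grip": -1}
  ]
}}

```text
t: 16.13
ee_pos: [0.5951, -0.1711, 0.2376]
tcp_rot: [0.992, 0.128, 0.001, 0.002]
ft_force: [3.0, -5.6, -3.0]
width: 0.0003
grasp_force: 2.7
```

```bash
python3 -c "
from h import *;rel()"
```

```text
t 16.13 j [-0.39  0.75  0.82  1.86 -0.71  0.85 -0.52] z 0.2376 psi -75.3 centre in tool mm [ -1.6 -57.4  -0.2] F tool [1.4 6.2 3.1] T [-1.12 -0.42  0.05]
```

>>> {"op": "step_arm", "data": {
  "series": [
    {"slide": [0.0197,-0.0009,0],"rot": [0,0,-0.1667],"grip": -1},
    {"slide": [0.0392,-0.0034,0],"rot": [0,0,-0.3333],"grip": -1},
    {"slide": [0.0585,-0.0077,0],"rot": [0,0,-0.5],"grip": -1},
    {"slide": [0.0773,-0.0136,0],"rot": [0,0,-0.6667],"grip": -1},
    {"slide": [0.0955,-0.0212,0],"rot": [0,0,-0.8333],"grip": -1},
    {"slide": [0.113,-0.0303,0],"rot": [0,0,-1],"grip": -1}
  ]
}}

```text
t: 16.63
ee_pos: [0.6205, -0.1563, 0.2374]
tcp_rot: [0.924, 0.382, 0.0, 0.001]
ft_force: [0.7, -3.5, -1.7]
width: 0.0
grasp_force: 1.4
```

>>> {"op": "step_arm", "data": {
  "series": [
    {"slide": [0.0197,-0.0019,0],"rot": [0,0,-0.1667],"grip": -1},
    {"slide": [0.0392,-0.0054,0],"rot": [0,0,-0.3333],"grip": -1},
    {"slide": [0.0585,-0.0097,0],"rot": [0,0,-0.5],"grip": -1},
    {"slide": [0.0773,-0.0156,0],"rot": [0,0,-0.6667],"grip": -1},
    {"slide": [0.0955,-0.0232,0],"rot": [0,0,-0.8333],"grip": -1},
    {"slide": [0.113,-0.0323,0],"rot": [0,0,-1],"grip": -1}
  ]
}}

```text
t: 17.13
ee_pos: [0.6352, -0.1301, 0.2376]
tcp_rot: [0.793, 0.609, 0.001, 0.001]
ft_force: [0.5, -2.0, 0.1]
width: 0.0
grasp_force: 0.6
```

>>> {"op": "step_arm", "data": {
  "series": [
    {"slide": [0.0197,-0.0019,0],"rot": [0,0,-0.1667],"grip": -1},
    {"slide": [0.0392,-0.0054,0],"rot": [0,0,-0.3333],"grip": -1},
    {"slide": [0.0585,-0.0097,0],"rot": [0,0,-0.5],"grip": -1},
    {"slide": [0.0773,-0.0156,0],"rot": [0,0,-0.6667],"grip": -1},
    {"slide": [0.0955,-0.0232,0],"rot": [0,0,-0.8333],"grip": -1},
    {"slide": [0.113,-0.0323,0],"rot": [0,0,-1],"grip": -1}
  ]
}}

```text
t: 17.63
ee_pos: [0.6347, -0.1001, 0.2376]
tcp_rot: [0.609, 0.793, 0.001, 0.001]
ft_force: [0.3, -0.5, -0.3]
width: -0.0002
grasp_force: 0.2
```

```bash
python3 -c "
from h import *;rel();f=grab('wrist');print(look(f,(.579,-.116)))"
```

```text
t 17.63 j [-0.24  0.65  0.42  1.78 -0.36  0.78  0.62] z 0.2376 psi 15.0 centre in tool mm [ -0.9 -57.9  -0.1] F tool [-0.6  0.1  0.3] T [-0.03 -0.13 -0.  ]
{'g': array([ 0.5769, -0.1134]), 'index': np.float64(117.8), 'mark': np.float64(13.1), 'theta': np.float64(255.3), 'so': np.float64(14.0), 'sb': np.float64(508.0)}
```

>>> {"op": "step_arm", "data": {
  "series": [
    {"slide": [0,-0.005,0],"rot": [0,0,0],"grip": -1},
    {"slide": [0,-0.009,0],"rot": [0,0,0],"grip": -1},
    {"slide": [0.0197,-0.0105,0],"rot": [0,0,-0.1667],"grip": -1},
    {"slide": [0.0392,-0.0134,0],"rot": [0,0,-0.3333],"grip": -1},
    {"slide": [0.0585,-0.0177,0],"rot": [0,0,-0.5],"grip": -1},
    {"slide": [0.0773,-0.0236,0],"rot": [0,0,-0.6667],"grip": -1},
    {"slide": [0.0955,-0.0312,0],"rot": [0,0,-0.8333],"grip": -1},
    {"slide": [0.113,-0.0403,0],"rot": [0,0,-1],"grip": -1}
  ]
}}

```text
t: 18.35
ee_pos: [0.6187, -0.0753, 0.2378]
tcp_rot: [0.384, 0.923, 0.001, 0.002]
ft_force: [4.9, 2.5, -1.3]
width: -0.0002
grasp_force: 2.7
```

```bash
python3 -c "
from h import *;rel();f=grab('wrist','w5.png');print(look(f,(.579,-.116)))"
```

```text
t 18.35 j [-0.19  0.6   0.28  1.83 -0.24  0.74  1.01] z 0.2378 psi 44.8 centre in tool mm [ -0.9 -56.9  -0.2] F tool [-1.7  5.2  1.3] T [ 0.55 -1.01  0.02]
{'g': array([ 0.5754, -0.115 ]), 'index': np.float64(115.1), 'mark': np.float64(232.2), 'theta': np.float64(117.1), 'so': np.float64(16.0), 'sb': np.float64(510.0)}
```

View pics/w5.png

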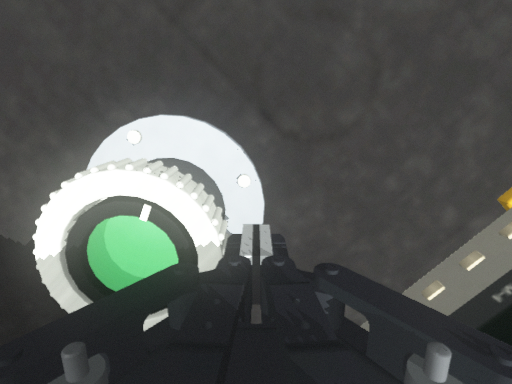

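The index is at (145,212) and the mark is still under the gripper. Contact force is back to 5 N, so I continue.

>>> {"op": "step_arm", "data": {
  "series": [
    {"slide": [0.0197,-0.0019,0],"rot": [0,0,-0.1667],"grip": -1},
    {"slide": [0.0392,-0.0054,0],"rot": [0,0,-0.3333],"grip": -1},
    {"slide": [0.0585,-0.0097,0],"rot": [0,0,-0.5],"grip": -1},
    {"slide": [0.0773,-0.0156,0],"rot": [0,0,-0.6667],"grip": -1},
    {"slide": [0.0955,-0.0232,0],"rot": [0,0,-0.8333],"grip": -1},
    {"slide": [0.113,-0.0323,0],"rot": [0,0,-1],"grip": -1}
  ]
}}

```text
t: 18.9
ee_pos: [0.5926, -0.0604, 0.2377]
tcp_rot: [0.132, 0.991, 0.001, 0.001]
ft_force: [3.3, 4.4, 0.5]
width: -0.0003
grasp_force: 2.4
```

>>> {"op": "step_arm", "data": {
  "series": [
    {"slide": [0,-0.003,0],"rot": [0,0,0],"grip": -1},
    {"slide": [0.0197,-0.0049,0],"rot": [0,0,-0.1667],"grip": -1},
    {"slide": [0.0392,-0.0084,0],"rot": [0,0,-0.3333],"grip": -1},
    {"slide": [0.0585,-0.0127,0],"rot": [0,0,-0.5],"grip": -1},
    {"slide": [0.0773,-0.0186,0],"rot": [0,0,-0.6667],"grip": -1},
    {"slide": [0.0955,-0.0262,0],"rot": [0,0,-0.8333],"grip": -1},
    {"slide": [0.113,-0.0353,0],"rot": [0,0,-1],"grip": -1}
  ]
}}

```text
t: 19.48
ee_pos: [0.5623, -0.0611, 0.2376]
tcp_rot: [-0.129, 0.992, 0.001, 0.001]
ft_force: [1.2, 6.1, 3.0]
width: -0.0002
grasp_force: 2.7
```

```bash
python3 -c "
from h import *;rel();f=grab('wrist','w6.png');print(look(f,(.579,-.116)));print(look(grab('top'),(.579,-.116)))"
```

```text
t 19.48 j [-0.01  0.51  0.01  1.95 -0.01  0.68  1.84] z 0.2376 psi 104.8 centre in tool mm [ -2.1 -57.3  -0.1] F tool [-2.7  5.6 -2.9] T [ 1.08 -0.04  0.01]
{'g': array([ 0.575 , -0.1192]), 'index': np.float64(109.6), 'mark': np.float64(238.9), 'theta': np.float64(129.3), 'so': np.float64(9.0), 'sb': np.float64(490.0)}
{'g': array([ 1.0239, -0.3268]), 'index': np.float64(293.8), 'mark': np.float64(298.2), 'theta': np.float64(4.4), 'so': np.float64(82.0), 'sb': np.float64(369.0)}
```

>>> {"op": "step_arm", "data": {
  "series": [
    {"slide": [0,0.05,0],"rot": [0,0,0],"grip": -1},
    {"slide": [0,0.1,0],"rot": [0,0,0],"grip": -1},
    {"slide": [-0.12,0.1,0],"rot": [0,0,0],"grip": -1},
    {"slide": [-0.24,0.1,0],"rot": [0,0,0],"grip": -1},
    {"slide": [-0.24,0.1,0],"rot": [0,0,0],"grip": -1}
  ]
}}

```text
t: 20.0
ee_pos: [0.6179, -0.0203, 0.2378]
tcp_rot: [-0.128, 0.992, 0.0, 0.003]
ft_force: [1.1, 0.4, 1.5]
width: -0.0002
grasp_force: 0.0
```

```bash
python3 -c "
from h import *;rel();f=grab('wrist','w7.png');print(look(f,(.579,-.116)));t=grab('top','t7.png');print(look(t,(.579,-.116)))
b=cv2.resize(cv2.imread('pics/t7.png')[140:230,250:370],(512,384))
cv2.imwrite('pics/c7.png',cv2.resize(np.hstack([b,cv2.imread('pics/w7.png')]),None,fx=.78,fy=.78))"
```

```text
t 20.0 j [-0.07  0.58  0.01  1.83 -0.01  0.73  1.77] z 0.2378 psi 104.7 centre in tool mm [ 62.  -82.7  -0.4] F tool [-1.2  0.1 -1.5] T [ 0.02 -0.06  0.01]
{'g': array([ 0.5777, -0.1166]), 'index': np.float64(114.0), 'mark': np.float64(59.3), 'theta': np.float64(305.3), 'so': np.float64(514.0), 'sb': np.float64(450.0)}
{'g': array([ 0.5814, -0.1228]), 'index': np.float64(96.5), 'mark': np.float64(107.9), 'theta': np.float64(11.4), 'so': np.float64(65.0), 'sb': np.float64(222.0)}
```

View pics/c7.png

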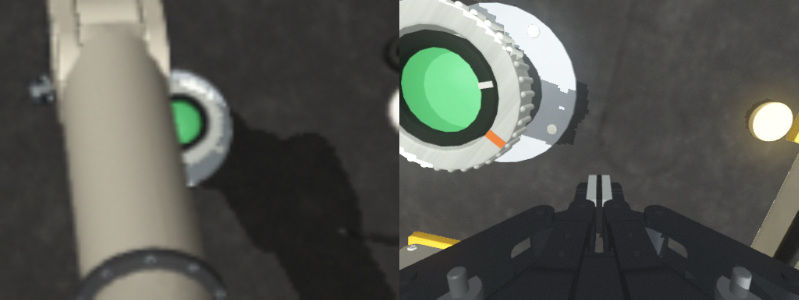

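The mark is near (495,138) and the index near (487,85) in the composite, which gives about 55° left. I'll rewind 60° clear of the ring, then make the last stroke.

>>> {"op": "step_arm", "data": {
  "series": [
    {"slide": [-0.009,-0.04,0],"rot": [0,0,0.2],"grip": -1},
    {"slide": [-0.018,-0.083,0],"rot": [0,0,0.4],"grip": -1},
    {"slide": [-0.018,-0.083,0],"rot": [0,0,0.7],"grip": -1},
    {"slide": [-0.018,-0.083,0],"rot": [0,0,1],"grip": -1},
    {"slide": [-0.018,-0.083,0],"rot": [0,0,1],"grip": -1}
  ]
}}

```text
t: 20.52
ee_pos: [0.6222, -0.0431, 0.2368]
tcp_rot: [0.138, 0.99, -0.0, -0.001]
ft_force: [-0.1, -0.2, 0.5]
width: 0.0005
grasp_force: 0.0
```

>>> {"op": "step_arm", "data": {
  "series": [
    {"slide": [-0.02,-0.02,0],"rot": [0,0,0.3],"grip": -1},
    {"slide": [-0.04,-0.04,0],"rot": [0,0,0.6],"grip": -1},
    {"slide": [-0.058,-0.064,0],"rot": [0,0,0.8],"grip": -1},
    {"slide": [-0.058,-0.064,0],"rot": [0,0,1],"grip": -1},
    {"slide": [-0.058,-0.064,0],"rot": [0,0,1],"grip": -1},
    {"slide": [-0.058,-0.064,0],"rot": [0,0,1],"grip": -1}
  ]
}}

```text
t: 21.02
ee_pos: [0.6323, -0.0618, 0.2368]
tcp_rot: [0.385, 0.923, -0.0, -0.001]
ft_force: [-0.0, 1.1, 0.1]
width: 0.0004
grasp_force: 0.0
```

```bash
python3 -c "
from h import *;rel()"
```

```text
t 21.02 j [-0.21  0.62  0.28  1.8  -0.24  0.76  0.98] z 0.2368 psi 44.7 centre in tool mm [ -1.1 -76.    0.1] F tool [ 0.8  0.8 -0.1] T [ 0.01 -0.01 -0.01]
```

>>> {"op": "step_arm", "data": {
  "series": [
    {"slide": [-0.004,-0.04,0],"rot": [0,0,0],"grip": -1},
    {"slide": [-0.004,-0.07,0],"rot": [0,0,0],"grip": -1},
    {"slide": [-0.004,-0.077,0],"rot": [0,0,0],"grip": -1},
    {"slide": [-0.004,-0.081,0],"rot": [0,0,0],"grip": -1},
    {"slide": [-0.004,-0.081,0],"rot": [0,0,0],"grip": -1}
  ]
}}

```text
t: 21.43
ee_pos: [0.6199, -0.0764, 0.2376]
tcp_rot: [0.385, 0.923, 0.001, 0.001]
ft_force: [4.5, 3.6, -3.1]
width: 0.0001
grasp_force: 2.7
```

```bash
python3 -c "
from h import *;rel()"
```

```text
t 21.43 j [-0.18  0.6   0.28  1.82 -0.24  0.74  1.01] z 0.2376 psi 44.7 centre in tool mm [  0.6 -56.9  -0.2] F tool [-0.7  5.7  3.1] T [ 0.74 -0.95  0.02]
```

>>> {"op": "step_arm", "data": {
  "series": [
    {"slide": [0.0197,-0.0019,0],"rot": [0,0,-0.1667],"grip": -1},
    {"slide": [0.0392,-0.0054,0],"rot": [0,0,-0.3333],"grip": -1},
    {"slide": [0.0585,-0.0097,0],"rot": [0,0,-0.5],"grip": -1},
    {"slide": [0.0773,-0.0156,0],"rot": [0,0,-0.6667],"grip": -1},
    {"slide": [0.0955,-0.0232,0],"rot": [0,0,-0.8333],"grip": -1},
    {"slide": [0.113,-0.0323,0],"rot": [0,0,-1],"grip": -1}
  ]
}}

```text
t: 21.93
ee_pos: [0.5942, -0.0611, 0.2376]
tcp_rot: [0.13, 0.991, 0.001, 0.001]
ft_force: [3.2, 5.1, -1.4]
width: -0.0001
grasp_force: 3.0
```

>>> {"op": "step_arm", "data": {
  "series": [
    {"slide": [0.0197,-0.0029,0],"rot": [0,0,-0.1667],"grip": -1},
    {"slide": [0.0392,-0.0064,0],"rot": [0,0,-0.3333],"grip": -1},
    {"slide": [0.0585,-0.0107,0],"rot": [0,0,-0.5],"grip": -1},
    {"slide": [0.0773,-0.0166,0],"rot": [0,0,-0.6667],"grip": -1},
    {"slide": [0.0773,-0.0166,0],"rot": [0,0,-0.6667],"grip": -1}
  ]
}}

```text
t: 22.35
ee_pos: [0.5731, -0.0595, 0.2374]
tcp_rot: [-0.044, 0.999, 0.002, -0.0]
ft_force: [-0.8, 8.2, 1.9]
width: 0.0001
grasp_force: 3.9
```

```bash
python3 -c "
from h import *;rel();f=grab('wrist','w8.png');print(look(f,(.579,-.116)))"
```

```text
t 22.35 j [-0.04  0.53  0.05  1.93 -0.04  0.69  1.69] z 0.2374 psi 95.0 centre in tool mm [ -0.9 -56.8  -0.2] F tool [ 0.1  8.3 -1.9] T [ 1.65  0.08 -0.  ]
{'g': array([ 0.5749, -0.1184]), 'index': np.float64(110.4), 'mark': np.float64(112.8), 'theta': np.float64(2.4), 'so': np.float64(472.0), 'sb': np.float64(491.0)}
```

View pics/w8.png

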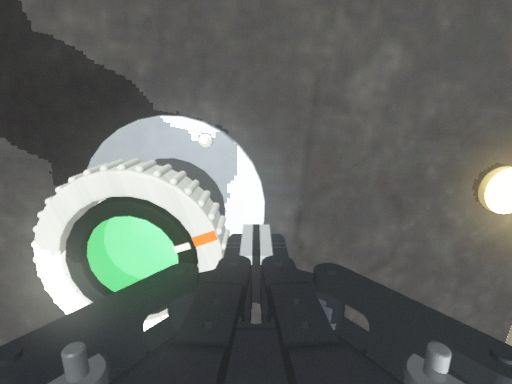

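The mark (205,240) looks in line with the index (183,247). I'll back straight off, lift and measure it from above.

>>> {"op": "step_arm", "data": {
  "series": [
    {"slide": [0,0.03,0],"rot": [0,0,0],"grip": -1},
    {"slide": [0,0.1,0],"rot": [0,0,0],"grip": -1},
    {"slide": [-0.06,0.2,-0.1],"rot": [0,0,0],"grip": -1},
    {"slide": [-0.2,0.2,-0.25],"rot": [0,0,0],"grip": -1},
    {"slide": [-0.3,0.2,-0.4],"rot": [0,0,0],"grip": -1},
    {"slide": [-0.3,0.2,-0.5],"rot": [0,0,0],"grip": -1},
    {"slide": [-0.3,0.2,-0.5],"rot": [0,0,0],"grip": -1},
    {"slide": [-0.3,0.2,-0.5],"rot": [0,0,0],"grip": -1}
  ]
}}

```text
t: 23.07
ee_pos: [0.6455, -0.0064, 0.3646]
tcp_rot: [-0.04, 0.999, -0.0, 0.002]
ft_force: [-0.8, 0.4, -0.7]
width: -0.0002
grasp_force: 0.0
```

```bash
python3 -c "
from h import *;rel();f=grab('wrist','w9.png')
for z in(.079,.082,.085):print(look(f,z=z),look(f,(.579,-.116),z)['theta'],look(f,(.5775,-.1165),z)['theta'])
c=f['color'].astype(int);p=proj(f,[.579,-.116,.083])[0].astype(int);print(p)
x=max(0,p[0]-75);y=max(0,p[1]-60);cv2.imwrite('pics/c9.png',cv2.resize(cv2.imread('pics/w9.png')[y:y+120,x:x+150],(750,600),interpolation=cv2.INTER_CUBIC))"
```

```text
t 23.07 j [-0.14  0.46  0.07  1.68 -0.04  1.    1.6 ] z 0.3646 psi 94.6 centre in tool mm [  75.1 -103.9   -0.3] F tool [0.8 0.5 0.7] T [-0.   -0.    0.02]
{'g': array([ 0.5785, -0.1181]), 'index': np.float64(113.1), 'mark': np.float64(114.9), 'theta': np.float64(1.7), 'so': np.float64(479.0), 'sb': np.float64(508.0)} 1.0 2.1
{'g': array([ 0.5785, -0.1169]), 'index': np.float64(113.1), 'mark': np.float64(114.9), 'theta': np.float64(1.8), 'so': np.float64(481.0), 'sb': np.float64(508.0)} 1.3 2.4
{'g': array([ 0.5785, -0.1157]), 'index': np.float64(113.1), 'mark': np.float64(114.9), 'theta': np.float64(1.8), 'so': np.float64(471.0), 'sb': np.float64(508.0)} 1.5 2.6
[128  96]
```

View pics/c9.png

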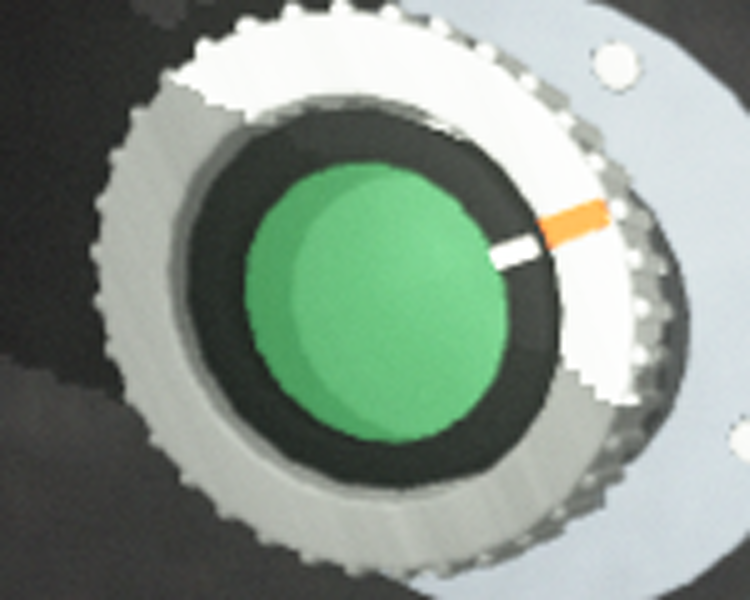

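The mark lines up with the index to within about 2°, and the arm is well clear of the ring.

```bash
python3 -c "
from station import env;print(env.job_done())"
```

```text
the job is handed in; nothing more can be done
None
```

The ring is backed off: the orange mark passed the index line once and stopped at it the second time, about 2° past by the last wrist image. The finger is clear, and I handed the job in at about 23 s; it printed no verdict.

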